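Load a shaft into V-blocks under a parked dial gauge

ROBOT

A 6-joint arm with a two-finger parallel gripper is mounted at the origin on the work surface. World frame = base frame: x ahead of the robot, y to its left, z up, the work surface at z = 0. Lengths are in m, angles in rad, forces in N, time in s.
With the tool pointing down it reaches from about 0.35 to 0.85 m from the base axis. Payload 8.1 kg.
Tool frame: the origin (TCP) lies between the finger pads; the fingertips stand 11 mm ahead of it and the grasp point (between the pads) lies 8 mm behind it (robot.tips_ahead is the distance from the TCP to the fingertips, in m); z points along the fingers, y is the line along which they close (so a half turn about z gives the same grasp; the last joint's range is limited). The gripper opens to 93 mm and grips with 3 to 60 N. Pads are 15 mm wide; open, the fingers measure 128 mm over their backs; the gripper's body (75 mm by 188 mm) begins 65 mm behind the grasp point.
Start: joints at [-1.211, 0.13, 1.488, -0, 1.523, -0.085], TCP at [0.258, -0.542, 0.23] pointing down, gripper open.
Joint ranges: [-2.96, 2.96], [-0.89, 2.26], [0.02, 2.5], [-1.34, 4.48], [0, 2.73], [-2.66, 2.66]. Speed limits (rad/s): [2.39, 2.39, 2.79, 3.14, 3.14, 3.14].

INTERFACE

Orientations are given as a rotation vector (axis times angle).
In Python, from plant import robot gives the robot as it stands. The module is installed in compiled form; this text tells all that it offers.
- The arm moves only by the tool move_arm, never from a script. Its argument "deltas" is one flat list of numbers, 7 for each row, row after row: the shift along the tool's x, y, z in m, then the turn, a rotation vector about the tool's x, y, z in rad, then the opening, from 0 (shut) to 1 (fully open). A call has 1 to 12 rows; each row is the pose to reach, as a shift and turn from the pose commanded when the call began, along the tool's axes at that moment; what a row does not reach only later rows make up. A row lasts 1/8 s, in which the tool goes at most 62.5 mm and 10.7 degrees, less where a joint would pass 70% of its speed; a pose out of reach is approached as far as the arm can. A call with a gripper value outside its range is refused whole. The fingers move at their own pace and stop on an object; "squeeze" is the grip in N (left out, the last holds). Time passes only in rows, so rows that repeat a pose let the fingers close. It gives the time, the measured TCP pose, the force, the opening and the grip force at its end, in the units of the state.
- robot.read_state(): the state, without advancing time (a new reading comes with each control period).
- robot.read_camera(name): name is "scene" or "top"; returns (picture, depth): 400x640x3 uint8, red, green, blue; 400x640 float32, m along the optical axis (not along the pixel's ray), 0 where there is no reading.
- robot.camera_model(name): a dict with "K" (3x3 intrinsics, pixels), "R" (3x3) and "t" (3): a world point X has camera coordinates R X + t. Camera axes: x right, y down, z forward; pixel columns grow to the right and rows downward; lengths in m; the calibration is good to about 2 mm. A picture is of the moment at which its call begins. camera_model takes no time and is no camera call.
- robot.close_job(): hands the job in; it is judged then, once.
Trained networks look in the newest picture that a camera, given by its name, has taken for a name from the list of things; names that differ only in an ending like _2 or _b are one class to them, and where a whole thing is asked for, a point or a joint stands for the part that bears it (a point fixed in the world has none). Each returns a list of dicts, best first, with "confidence" (0 to 1); they miss things now and then, are a little off and sometimes report something else, mostly with a low value. They report only what shows in the picture. A call takes as long as a camera call.
- robot.recognise(camera, label): "uv" ([column, row] in pixels, amid what is visible of it).
The state is a dict: "t": time; "q": joint angles; "dq": joint speeds; "joint_torque": joint torques, N m; "tool_pos": TCP position; "orientation": TCP orientation; "force": force on the tool from outside, world axes, zero at the start; "wrist_torque": the same for the moment, N m; "opening": finger opening in m; "gripper_force": force on a finger pad.
Only numpy, scipy, OpenCV 4.12 (cv2) and the standard library are available. Lean on these libraries where they do the work, as an engineer would, in place of code of your own. Each camera call takes 0.05 s, during which the arm holds its last target. There are 200 camera calls.

TASK

Get the collared shaft ready for a run-out check: lift it out of the sloping rack and lay it level in both V-blocks, passing it in beneath the raised dial gauge, with its collar beyond the V-block that is farther from the end stop. Slide it along until its plain end gently touches the button of the end stop, and let go of it there. Set it down without dropping it or knocking the gauge or its stand, and leave the thinner rod, the caliper and the tin where they are.

Things in the scene. Friction and masses are not known exactly. Their poses are not given: they have to be found in the camera images.
- shaft_centre (a point): The shaft to load: round steel, 16 mm in diameter, 275 mm long, about 0.46 kg, with a dark clamp collar (28 mm in diameter, 12 mm wide) centred 22 mm from one end. The point is on the axis, half-way along; y runs along the axis from the plain end to the collared end. At the start it lies in one of the rack's two slots, sloping up at 35 degrees, plain end at the foot.
- shaft_foot (a point): Centre of the shaft's plain end face (small 1.5 mm shoulder round its rim), 137.5 mm to -y of the shaft's centre; axes as for the centre.
- shaft_collar (a point): Centre of the shaft's collar, on the axis, 115.5 mm to +y of the shaft's centre; axes as for the centre.
- rack: Fixed plywood rack, 200 mm wide (its x), 210 mm deep (its y), up to 185 mm high, origin under it on the table. Its board slopes up at 35 degrees towards its +y and carries a foot lip and two cross bars with 90 degree notches at x = -45 mm and +45 mm: one slot holds the shaft, the other the thinner rod.
- rack_mid (a point): Point on the face of the rack's board, in the middle of its width, 125 mm up the slope from the foot lip. The shaft's axis lies 32 mm above the board's face; its plain end rests on the lip, and the cross bars (12 mm wide, tops level with its axis) carry it 35 mm and 215 mm from that end. Between the bars it is free.
- rod_centre (a point): Bystander: a plain steel rod without a collar, 12 mm in diameter, 250 mm long, in the rack's other slot; the point is half-way along its axis. To be left where it is.
- seat_mid (a point): Half-way between the two V-blocks, on the line where the axis of the seated shaft lies, 67 mm above the table. y runs along the V's, away from the end stop; x across them, away from the robot; z up. Blocks and stop are fixed on a steel plate 20 mm thick, reaching from here 75 mm to -x, 210 mm to +x, 190 mm to -y, 150 mm to +y.
- vblock_a: Fixed steel V-block next to the end stop, 60 mm across x, 40 mm along y, 50 mm high, origin under its centre on the plate, 90 mm to -y of seat_mid. Its 90 degree V is 28 mm wide and 14 mm deep; its top is 2.7 mm higher than the seated shaft's axis.
- vblock_b: The other, equal V-block, 90 mm to +y of seat_mid. The gap between the two blocks is 140 mm wide, open down to the plate.
- end_stop: End stop: a fixed steel post 30 mm wide, 66 mm high, origin on the plate, 153 mm to -y of seat_mid. A screw through it, level with seat_mid, ends in a round button 11 mm wide (stop_tip is the middle of its face) that points to +y. The screw is set differently each time and not measured: the button's face is 116 to 128 mm to -y of seat_mid. It is rigid; find it by touch.
- gauge_tip (a point): Ball tip of the dial gauge's plunger, parked straight above the seat line, 42 mm above the seated shaft's axis and up to 20 mm from seat_mid along y. Axes as seat_mid. Right above it: the stem (8 mm), a clamp block 20 mm wide (19 to 33 mm up) and the dial, 60 mm in diameter across y, 24 mm thick in x, from 36 to 96 mm up.
- gauge: The dial gauge with its stand (fixed); origin on the plate straight below the plunger's tip, axes as seat_mid. A 10 mm arm 26 mm above the tip holds the dial from +x; it comes from a 12 mm column 155 mm to +x, 270 mm above the table, on a magnetic base 60 mm wide, 75 mm above the table, near side 129 mm to +x. The way in beneath the dial is open from -x.
- caliper: Bystander: a caliper lying flat on the surface plate at +x of the V-blocks, about 155 mm long and 12 mm thick, origin under its slide. To be left where it is.
- tin: Bystander: a round metal tin, 62 mm in diameter, 42 mm high, on the table near the rack's high end, origin under its centre. To be left where it is.

How it is judged:
By the outcome, as a careful person would: the job done as asked, in the order asked, and still so for the second after the job is handed in, with the robot touching nothing.
It also fails if it takes over 54 s, if anything falls off the work surface, if the arm or the gripper's body presses on something with over 40 N, if the wrist force passes 120 N, or if a joint passes its speed limit or range.

## Working session

There is one attempt and no reset: what is moved stays moved. The work goes in short steps, Python scripts to look and compute and a tool call to move; the robot and the scene stay as the last step left them, time stands still between calls to the robot, and variables do not carry over. Pictures are saved under pics/ and viewed, at most 10 in all, crops included, and the job is handed in when it is done.

Besides the shell and the picture viewer there is one more tool, called after ">>>" as name(argument=value, ...) on one line, values as JSON. move_arm: Moves the arm, as the interface text tells. Its arguments: {"type":"object","properties":{"deltas":{"type":"array","items":{"type":"number"}},"squeeze":{"type":"number"}},"required":["deltas"]}

```bash
mkdir -p pics
cat > h.py <<'E'
import numpy as np, cv2
from plant import robot
from scipy.spatial.transform import Rotation as Ro
def cam(n):
    p,d=robot.read_camera(n); return p,d,robot.camera_model(n)
def back(m,uv,z):
    K,R,t=map(np.array,(m["K"],m["R"],m["t"]))
    c=np.linalg.inv(K)@np.array([uv[0],uv[1],1.])*z
    return R.T@(c-t)
def cloud(d,m):
    K,R,t=map(np.array,(m["K"],m["R"],m["t"]))
    v,u=np.mgrid[:d.shape[0],:d.shape[1]]
    c=np.stack([u,v,np.ones_like(u)],-1)@np.linalg.inv(K).T*d[...,None]
    return (c-t)@R
def proj(m,X):
    K,R,t=map(np.array,(m["K"],m["R"],m["t"]))
    c=K@(R@np.array(X)+t); return c[:2]/c[2]
E
python3 - <<'E'
from h import *
np.set_printoptions(precision=4,suppress=True)
for n in("scene","top"):
    p,d,m=cam(n); cv2.imwrite(f"pics/{n}0.png",p[...,::-1]); np.savez(f"{n}0.npz",p=p,d=d,**m)
    print(n,-np.array(m["R"]).T@m["t"],m["K"][0])
    P=cloud(d,m)
    for l in("shaft_centre","shaft_foot","shaft_collar","rack","rack_mid","rod_centre","seat_mid","vblock_a","vblock_b","end_stop","gauge_tip","gauge","caliper","tin"):
        for o in robot.recognise(n,l)[:2]:
            u,v=np.round(o["uv"]).astype(int); w=d[max(v-1,0):v+2,max(u-1,0):u+2]; w=w[w>0]
            print(l,np.round(o["uv"],1),round(o["confidence"],2),back(m,o["uv"],np.median(w)) if w.size else None)
s=robot.read_state();print(s)
E
```

```text
scene [ 1.4536 -0.1938  1.2895] [518.3649   0.     306.0195]
shaft_centre [236.1 188.8] 0.75 [ 0.4458 -0.2172  0.1003]
shaft_foot [229.5 189.4] 0.77 [ 0.4698 -0.2357  0.1306]
shaft_foot [224.3 217.1] 0.39 [ 0.5552 -0.2611  0.1156]
shaft_collar [236.1 186.8] 0.98 [ 0.4731 -0.2156  0.1413]
shaft_collar [329.5 199. ] 0.57 [0.5067 0.0553 0.0573]
rack [234.5 221.2] 0.93 [ 0.5582 -0.2353  0.0928]
rack_mid [231.6 222.6] 0.86 [ 0.5612 -0.2439  0.0924]
rod_centre [221.8 216. ] 0.74 [ 0.5518 -0.2675  0.118 ]
rod_centre [349.2 196.7] 0.18 [0.519  0.1131 0.0689]
seat_mid [370.6 215. ] 0.55 [0.564  0.1716 0.02  ]
vblock_a [350.3 196.8] 0.72 [0.5199 0.1163 0.0687]
vblock_a [406.9 191. ] 0.55 [0.5306 0.2911 0.0659]
vblock_b [350.3 196.8] 0.72 [0.5199 0.1163 0.0687]
vblock_b [406.9 191. ] 0.55 [0.5306 0.2911 0.0659]
end_stop [329. 200.] 0.48 [0.506  0.0541 0.0519]
gauge_tip [382.3 214. ] 0.56 [0.6537 0.1685 0.1435]
gauge [383.7 216.4] 0.97 [0.6653 0.1686 0.1477]
gauge [230.8 219.2] 0.57 [ 0.5452 -0.2451  0.0877]
caliper [347.4 224.2] 0.59 [0.5922 0.0911 0.033 ]
caliper [231.7 186. ] 0.33 [ 0.465  -0
[... 1011 characters left out ...]
21 0.0932 0.0318]
gauge [228.  152.6] 0.92 [0.6449 0.1997 0.0729]
caliper [263.8 177.9] 0.86 [0.5827 0.1058 0.032 ]
caliper [398.4 207. ] 0.67 [ 0.5111 -0.2571  0.0792]
tin [338.4 181.9] 0.83 [ 0.5763 -0.099   0.0418]
{'t': 1.5, 'q': array([-1.2114,  0.1304,  1.4882,  0.    ,  1.523 , -0.0854]), 'dq': array([-0.0015, -0.0001, -0.0021,  0.0001, -0.0004, -0.    ]), 'joint_torque': array([ -0.0006, -55.9743, -49.2048,   0.0769,   0.0226,   0.    ]), 'tool_pos': array([ 0.2582, -0.5416,  0.2296]), 'orientation': array([-3.0642, -0.693 , -0.    ]), 'force': array([ 0.2677, -0.7255, -0.3668]), 'wrist_torque': array([-0.0201, -0.0279,  0.0154]), 'gripper_force': 0.0, 'opening': 0.09311526233856512}
```

View pics/scene0.png

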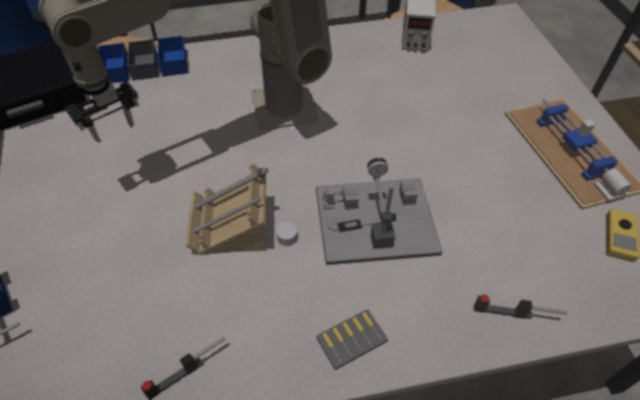

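View pics/top0.png

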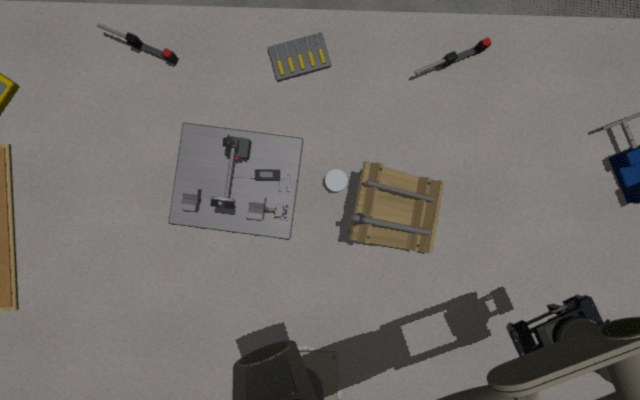

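The scene picture shows the rack at about (230,215), with the collared shaft in the slot nearer the robot (collar at 262,172). The tin is at (287,233), and the plate with V-blocks and gauge is around (375,215). In the top picture, the shaft runs from its collar at (355,218) to its foot at (430,233). The V-blocks are at (190,199) and (256,209), the stop is at (283,212) and the dial is at (223,202). Shaft and seat both have their +y close to world +y.

```bash
cat > fit.py <<'E'
from h import *
from scipy.optimize import least_squares
np.set_printoptions(precision=4,suppress=True)
C=[]
for n in("top","scene"):
    a=np.load(n+"0.npz"); C.append((a["p"],a["d"],{k:a[k] for k in"KRt"}))
# plate
for n,(p,d,m) in zip(("top","scene"),C):
    P=cloud(d,m); z=P[...,2]
    k=(abs(z-.02)<.006)&(d>0)&(P[...,0]>.38)&(P[...,0]<.85)&(P[...,1]>-.02)&(P[...,1]<.42)
    k=cv2.morphologyEx(k.astype(np.uint8),cv2.MORPH_OPEN,np.ones((3,3)))>0
    r=cv2.minAreaRect(P[k][:,:2].astype(np.float32)*1000); print(n,"plate",r,np.median(z[k]))
    print(np.round(cv2.boxPoints(r),1).tolist())
    k=(z>.06)&(z<.078)&(d>0)&(P[...,0]>.45)&(P[...,0]<.57)&(P[...,1]>0)&(P[...,1]<.4)
    nc,L,st,ce=cv2.connectedComponentsWithStats(k.astype(np.uint8))
    for i in range(1,nc):
        if st[i,4]>15: q=P[L==i]; print("  blk",st[i,4],ce[i],q.mean(0),q.min(0),q.max(0))
    k=(z>.13)&(z<.24)&(d>0)&(P[...,0]>.44)&(P[...,0]<.56)&(P[...,1]>.1)&(P[...,1]<.3); q=P[k]
    if len(q): print("  dial",q.mean(0),q.min(0),q.max(0))
# shaft cylinder fit
Q=np.concatenate([cloud(d,m)[d>0] for p,d,m in C])
for c0,r in ((np.array([.46,-.24,.12]),.008),):
    x=np.array([.46,-.24,.13,.0,.7])  # point x,z at y=-.24 ; dx/dy, dz/dy
    x=np.array([.455,.135,.15,.7])
    for w in(.03,.02,.014,.012):
        def res(x,q):
            a=np.array([x[0],-.24,x[1]]); u=np.array([x[2],1,x[3]]); u=u/np.linalg.norm(u)
            v=q-a; s=v@u; return np.linalg.norm(v-s[:,None]*u,axis=1)-r,s
        e,s=res(x,Q); k=(abs(e)<w)&(abs(s)<.1)
        k&=(Q[:,2]>x[1]+(Q[:,1]+.24)*x[3]-.004)
        x=least_squares(lambda x:res(x,Q[k])[0],x,loss="soft_l1",f_scale=.002).x
        print(k.sum(),x,np.abs(res(x,Q[k])[0]).mean())
    a=np.array([x[0],-.24,x[1]]);u=np.array([x[2],1,x[3]]);u/=np.linalg.norm(u);print("u",u,"slope",np.degrees(np.arcsin(u[2])),"yaw",np.degrees(np.arctan2(-u[0],u[1])))
    v=Q-a;s=v@u;rr=np.linalg.norm(v-s[:,None]*u,axis=1); k=(rr<.02)&(rr>.0105)&(v[:,2]-s*u[2]>0)&(s>.05); print("collar s",np.percentile(s[k],[5,50,95]),k.sum())
    k=(rr<.011)&(v[:,2]-s*u[2]>0)&(abs(s)<.25);print("shaft s range",np.percentile(s[k],[0,1,99,100]))
for l,i in (("collar top",0),):pass
for (p,d,m),nm,b in((C[0],"t",(170,420,140,280)),(C[1],"s",(180,430,130,270))):
    c=p[b[2]:b[3],b[0]:b[1],::-1]; cv2.imwrite(f"pics/crop_{nm}.png",cv2.resize(c,None,fx=3.2,fy=3.2,interpolation=cv2.INTER_CUBIC))
E
python3 fit.py
```

```text
top plate ((575.7119140625, 183.4772491455078), (340.4485168457031, 285.2938232421875), 83.97711944580078) 0.019985405937428327
[[416.0, 29.200000762939453], [699.7000122070312, -0.800000011920929], [735.4000244140625, 337.79998779296875], [451.70001220703125, 367.70001220703125]]
  blk 147 [190.2381 191.9796] [0.5374 0.2976 0.0677] [0.5238 0.2769 0.0602] [0.5506 0.3171 0.0758]
  blk 146 [257.226  200.8699] [0.5182 0.1184 0.0681] [0.5022 0.0982 0.0605] [0.5312 0.1381 0.077 ]
  blk 148 [188.5068 204.9932] [0.5026 0.3008 0.068 ] [0.4894 0.2811 0.0602] [0.5187 0.3227 0.0759]
  blk 28 [270.1786 209.1071] [0.4971 0.083  0.0703] [0.4924 0.0701 0.0653] [0.5025 0.0942 0.0754]
  blk 145 [255.3103 213.6897] [0.4839 0.1224 0.0682] [0.47   0.1022 0.0602] [0.499  0.1421 0.0762]
  blk 22 [284.7727 210.8636] [0.4934 0.044  0.0723] [0.4876 0.0382 0.0673] [0.4985 0.0488 0.0769]
  dial [0.5163 0.1875 0.1871] [0.4962 0.1609 0.1319] [0.5597 0.2194 0.2162]
scene plate ((575.1104736328125, 186.22998046875), (340.620361328125, 291.455078125), 83.86439514160156) 0.01984239579905547
[[412.0, 32.5], [701.7999
[... 706 characters left out ...]
.6994] nan
0 [0.4625 0.1464 0.1679 0.6994] nan
u [0.1363 0.8118 0.5678] slope 34.59772462069723 yaw -9.529000702688949fit.py:32: RuntimeWarning: Mean of empty slice.
  print(k.sum(),x,np.abs(res(x,Q[k])[0]).mean())
  ret = ret.dtype.type(ret / rcount)
Traceback (most recent call last):
  File "fit.py", line 34, in <module>
    v=Q-a;s=v@u;rr=np.linalg.norm(v-s[:,None]*u,axis=1); k=(rr<.02)&(rr>.0105)&(v[:,2]-s*u[2]>0)&(s>.05); print("collar s",np.percentile(s[k],[5,50,95]),k.sum())
                                                                                                                           ~~~~~~~~~~~~~^^^^^^^^^^^^^^^^
IndexError: index -1 is out of bounds for axis 0 with size 0
```

```bash
sed -i 's/x=np.array(\[.455,.135,.15,.7\])/x=np.array([.463,.124,.16,.7])/; s/for w in(.*):/for w in(.008,.006,.005,.004):/; s/x\[3\]-.004)/x[3]+.001)/' fit.py; python3 fit.py | grep -v -e blk -e plate -e dial -e '^\['
```

```text
568 [0.4634 0.1229 0.161  0.7088] 0.0014796843936502849
587 [0.4633 0.1229 0.1639 0.7099] 0.0014710786279551373
580 [0.4633 0.1229 0.1639 0.7099] 0.0014066722128288902
562 [0.4633 0.1229 0.162  0.7099] 0.0013204031608184447
u [0.131  0.8084 0.5739] slope 35.023271626309906 yaw -9.201671056797977
collar s [0.0801 0.1222 0.1327] 126
shaft s range [-0.2363 -0.2286  0.1451  0.1486]
```

```bash
sleep 4; ls pics
```

```text
crop_s.png
crop_t.png
scene0.png
top0.png
```

View pics/crop_t.png

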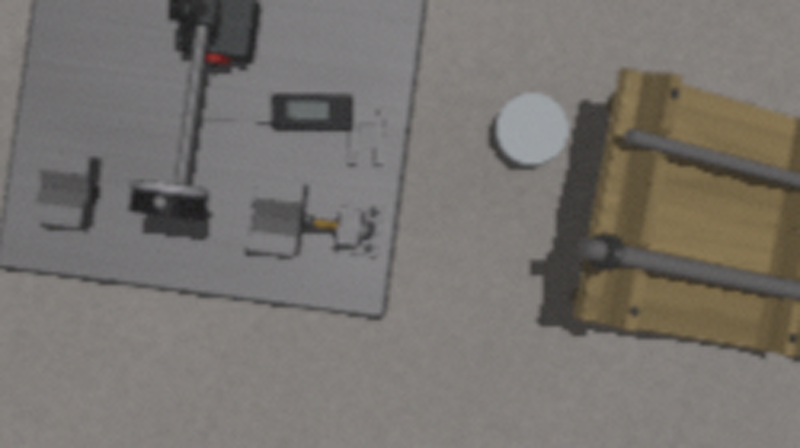

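The crop shows the gauge dial at about (170,203), nearer block a, so the side towards block b is open. The collar is at (607,252), the rod above it at (630,137) and the tin at (530,128). I'll grip with a vertical tool 16 mm past the shaft's centre. With the shaft level, the gripper then leans 35° towards +y, clear of the dial.

```bash
cat >> h.py <<'E'
np.set_printoptions(precision=4,suppress=True)
def rel(p,R,p0=None,R0=None):
    s=robot.read_state()
    p0=np.array(s["tool_pos"]) if p0 is None else p0
    R0=Ro.from_rotvec(s["orientation"]).as_matrix() if R0 is None else R0
    return np.r_[R0.T@(p-p0), Ro.from_matrix(R0.T@R).as_rotvec()]
u=np.array([.131,.8084,.5739]); SC=np.array([.4647,-.2315,.1289])
def frame(z,y): # tool z, tool y hint
    z=z/np.linalg.norm(z); y=y-y@z*z; y/=np.linalg.norm(y); return np.stack([np.cross(y,z),y,z],1)
hx=np.array([.987,-.16,0])
RG=frame(np.array([0,0,-1.]),hx); G=SC+.016*u; TG=G+np.array([0,0,-.008])
th=np.radians(5.95); sx=np.array([np.cos(th),-np.sin(th),0]); sy=np.array([np.sin(th),np.cos(th),0]); SM=np.array([.5107,.2105,.067])
E
python3 - <<'E'
from h import *
s=robot.read_state(); print(s["t"],s["tool_pos"],"\n",Ro.from_rotvec(s["orientation"]).as_matrix()); print(RG,TG)
for sg in(1,-1):
    R=frame(np.array([0,0,-1.]),sg*hx); print(rel(TG+[0,0,.1],R))
E
```

```text
1.5 [ 0.2582 -0.5416  0.2296] 
 [[ 0.9027  0.4303  0.    ]
 [ 0.4303 -0.9027  0.0001]
 [ 0.     -0.     -1.    ]]
[[ 0.16    0.9871  0.    ]
 [ 0.9871 -0.16    0.    ]
 [ 0.      0.     -1.    ]] [ 0.4668 -0.2186  0.1301]
[ 0.3273 -0.2018 -0.0004 -0.     -0.0001 -0.9653]
[ 0.3273 -0.2018 -0.0004 -0.0001  0.      2.1763]
```

>>> move_arm(deltas=[0.327,-0.202,0,0,0,-0.965,1,0.327,-0.202,0,0,0,-0.965,1,0.327,-0.202,0,0,0,-0.965,1,0.327,-0.202,0,0,0,-0.965,1,0.327,-0.202,0,0,0,-0.965,1,0.327,-0.202,0,0,0,-0.965,1,0.327,-0.202,0,0,0,-0.965,1,0.327,-0.202,0,0,0,-0.965,1,0.327,-0.202,0,0,0,-0.965,1,0.327,-0.202,0,0,0,-0.965,1])

```text
t: 2.75
tool_pos: [0.4658, -0.2199, 0.2296]
orientation: [-2.395, -2.033, 0.0]
force: [0.1, 0.0, -0.6]
opening: 0.093
gripper_force: 0.0
```

Run:
```python
from h import *
p,d,m=cam("scene"); s=robot.read_state()
print(s["t"],s["tool_pos"],s["q"],rel(TG,RG))
cv2.imwrite("pics/s1.png",cv2.resize(p[100:280,130:400,::-1],None,fx=2.9,fy=2.9))
```

```text
2.8 [ 0.4659 -0.2198  0.2296] [-0.5402 -0.1005  1.7215 -0.0002  1.5207 -0.377 ] [ 0.0014  0.0007  0.0995 -0.0001  0.0001 -0.0025]
```

View pics/s1.png

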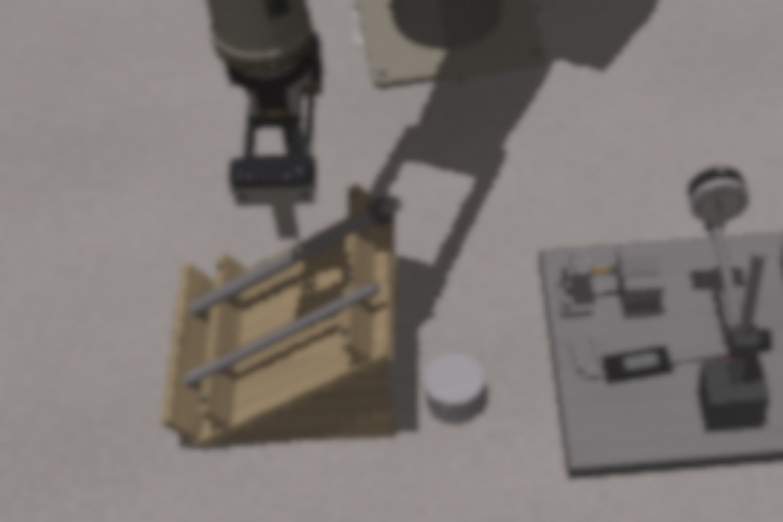

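The picture shows the open gripper hanging above the collared shaft, with its front finger at (285,215). The shaft runs from (197,310) to its collar at (382,207), and the rod is clear. Next I descend and grip.

>>> move_arm(deltas=[0.001,0.001,0.05,0,0,0,1,0.001,0.001,0.085,0,0,0,1,0.001,0.001,0.0995,0,0,0,1,0.001,0.001,0.0995,0,0,0,1,0.001,0.001,0.0995,0,0,0,1,0.001,0.001,0.0995,0,0,0,0.3,0.001,0.001,0.0995,0,0,0,0.3,0.001,0.001,0.0995,0,0,0,0.3], squeeze=20)

```text
t: 3.8
tool_pos: [0.4678, -0.2178, 0.1306]
orientation: [2.392, 2.035, 0.0]
force: [0.2, -0.4, -0.4]
opening: 0.0675
gripper_force: 0.0
```

>>> move_arm(deltas=[0,0,0,0,0,0,0,0,0,0,0,0,0,0,0,0,0,0,0,0,0,0,0,0,0,0,0,0,0,0,0,0,0,0,0,0,0,0,0,0,0,0,0,0,0,0,0,0,0], squeeze=6)

```text
t: 4.68
tool_pos: [0.4655, -0.2174, 0.1299]
orientation: [-2.39, -2.033, 0.004]
force: [-10.7, 2.7, 7.2]
opening: 0.0159
gripper_force: 6.0
```

>>> move_arm(deltas=[0,-0.002,0,0,0,0,0,0,-0.002,0,0,0,0,0,0,-0.002,0,0,0,0,0])

```text
t: 5.05
tool_pos: [0.4654, -0.2174, 0.13]
orientation: [-2.393, -2.035, 0.001]
force: [-1.8, 0.8, -0.2]
opening: 0.016
gripper_force: 6.0
```

>>> move_arm(deltas=[0,-0.0025,0,0,0,0,0,0,-0.0025,0,0,0,0,0,0,-0.0025,0,0,0,0,0,0,-0.0025,-0.01,0,0,0,0,0,-0.0025,-0.03,0,0,0,0,0,-0.0025,-0.05,0,0,0,0,0,-0.0025,-0.05,0,0,0,0,0,-0.0025,-0.05,0,0,0,0], squeeze=60)

```text
t: 6.05
tool_pos: [0.4626, -0.2167, 0.1792]
orientation: [-2.392, -2.035, 0.001]
force: [-0.7, -0.3, -5.1]
opening: 0.0149
gripper_force: 60.0
```

```bash
cat >> h.py <<'E'
c,s_=np.cos(np.radians(35)),np.sin(np.radians(35)); up=np.array([0,0,1.])
RT=np.stack([c*sy-s_*up,sx,-(s_*sy+c*up)],1)
def tgt(x,y,z): return SM+x*sx+y*sy+z*up+.008*RT[:,2]   # TCP for grasp point at seat coords
def seat(p): v=np.array(p)-SM; return np.array([v@sx,v@sy,v[2]])
E
python3 - <<'E'
from h import *
s=robot.read_state(); print(s["q"],s["wrist_torque"],np.linalg.det(RT))
print(rel(np.array(s["tool_pos"])+[0,0,.12],RG)); r=rel(tgt(-.15,.0455,.16),RT); print(r,tgt(-.15,.0455,.16))
E
```

```text
[-0.5384 -0.0814  1.7962  0.      1.4282 -0.3775] [ 0.0226 -0.0287 -0.013 ] 1.0
[ 0.0001 -0.0002 -0.12   -0.0013 -0.0005 -0.0002]
[ 0.4617 -0.1732 -0.0408 -0.0187 -0.6113 -0.0549] [0.3657 0.2667 0.2204]
```

>>> move_arm(deltas=[0,0,-0.05,0,0,0,0,0,0,-0.1,0,0,0,0,0.028,-0.01,-0.12,-0.001,-0.037,-0.003,0,0.074,-0.028,-0.12,-0.003,-0.098,-0.009,0,0.12,-0.045,-0.12,-0.005,-0.159,-0.014,0,0.166,-0.062,-0.12,-0.007,-0.22,-0.02,0,0.217,-0.081,-0.12,-0.009,-0.287,-0.026,0,0.268,-0.1,-0.12,-0.011,-0.354,-0.032,0,0.319,-0.119,-0.12,-0.013,-0.422,-0.038,0,0.37,-0.138,-0.12,-0.015,-0.489,-0.044,0,0.416,-0.156,-0.12,-0.017,-0.55,-0.05,0,0.462,-0.173,-0.12,-0.019,-0.611,-0.055,0])

```text
t: 7.55
tool_pos: [0.3656, 0.2686, 0.2989]
orientation: [1.976, 1.783, -0.625]
force: [1.6, -0.2, -3.7]
opening: 0.0151
gripper_force: 60.0
```

```bash
cat > meas.py <<'E'
from h import *
from scipy.optimize import least_squares
def meas():
    C=[cam(n) for n in("top","scene")]; s=robot.read_state()
    R=Ro.from_rotvec(s["orientation"]).as_matrix(); p=np.array(s["tool_pos"])
    g=p-.008*R[:,2]; d0=c*R[:,0]-s_*R[:,2]; e1=R[:,1]; e2=np.cross(d0,e1)
    print("t",s["t"],"grasp seat",seat(g),"d0 seat",d0@sx,d0@sy,d0@up,"wt",s["wrist_torque"],"F",s["force"],"q",s["q"])
    for n,(pi,d,m) in zip(("top","scene"),C):
        V=cloud(d,m)[d>0]-g; cc=-np.array(m["R"]).T@m["t"]-g; cc-=cc@d0*d0; cc/=np.linalg.norm(cc)
        x=np.zeros(4)
        def f(x,V):
            a=x[0]*e1+x[1]*e2; u=d0+x[2]*e1+x[3]*e2; u=u/np.linalg.norm(u); w=V-a; t=w@u; return np.linalg.norm(w-t[:,None]*u,axis=1),t,(w-t[:,None]*u)@cc
        for tol in(.007,.005,.004):
            r,t,h=f(x,V); k=(abs(r-.008)<tol)&(h>.001)&(t>-.16)&(t<.112)&(abs(t)>.025)
            x=least_squares(lambda x:np.r_[f(x,V[k])[0]-.008,(x*[1,1,.0,.0])*.05],x,loss="soft_l1",f_scale=.002).x
        u=d0+x[2]*e1+x[3]*e2; u/=np.linalg.norm(u); r,t,h=f(x,V)
        b=(r<.011)&(h>0)&(t<0)&(t>-.2); kc=(r>.0105)&(r<.018)&(h>0)&(t>.07)&(t<.13); e=(r<.012)&(h>0)&(t>.05)&(t<.15)
        print(n,k.sum(),"off/ang",x,"dir seat",u@sx,u@sy,u@up,"end- ",np.percentile(t[b],[0,2]) if b.any() else 0,"collar",np.percentile(t[kc],[5,50,95]) if kc.any() else 0,"end+",t[e].max() if e.any() else 0)
    return C
E
python3 - <<'E'
from meas import *
C=meas(); p=C[1][0]; cv2.imwrite("pics/s2.png",cv2.resize(p[60:280,250:500,::-1],None,fx=2.7,fy=2.7))
E
```

```text
t 7.65 grasp seat [-0.1518  0.0493  0.2347] d0 seat -0.006451833704946597 0.9999599622323811 -0.0062006269084757815 wt [ 0.7229 -0.1264  0.0062] F [-1.0652 -1.2794 -5.9302] q [ 0.8115  0.178   1.4394 -0.3989  2.0048  0.8272]
top 466 off/ang [ 0.0034 -0.0034  0.0059 -0.0086] dir seat -0.0005056294673548693 0.9999971303941939 0.0023416964404972484 end-  [-0.1601 -0.157 ] collar 0 end+ 0.11345275838030018
scene 214 off/ang [-0.0007  0.001  -0.0019  0.0067] dir seat -0.008384707005407508 0.9998817296491724 -0.012892765499010611 end-  [-0.1551 -0.1501] collar 0 end+ 0
```

View pics/s2.png

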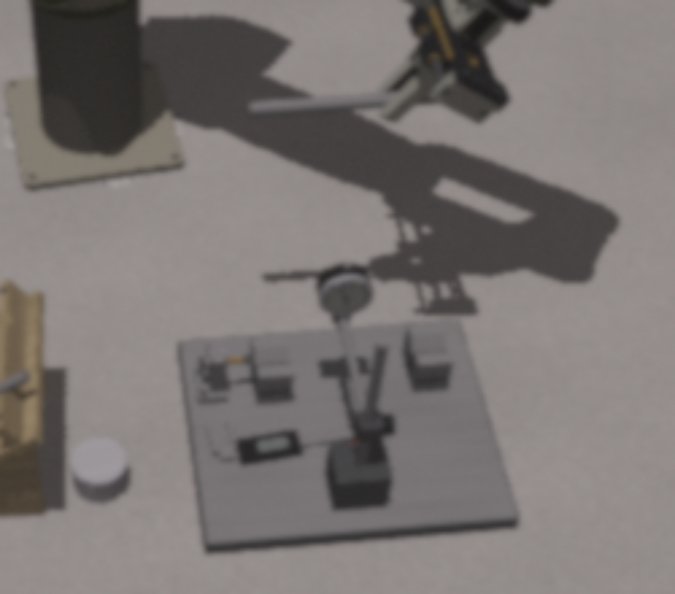

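The picture shows the shaft held level, with its plain end at (252,106) and the gripper leaning towards the +y side; the dial is at (345,288). The foot end sits about 154 mm from the grasp, as expected.

Run:
```python
from h import *
for w in((-.15,.046,.12),(-.15,.046,.022)): print(rel(tgt(*w),RT))
```

```text
[ 0.0638  0.0024  0.0955 -0.0004  0.0062  0.0081]
[ 0.1205  0.0028  0.1754 -0.0004  0.0062  0.0081]
```

>>> move_arm(deltas=[0.024,0.001,0.035,0,0.002,0.002,0,0.054,0.002,0.079,0,0.004,0.005,0,0.084,0.003,0.122,0,0.006,0.008,0,0.108,0.003,0.157,0,0.006,0.008,0,0.1205,0.003,0.1755,0,0.006,0.008,0,0.1205,0.003,0.1755,0,0.006,0.008,0,0.1205,0.003,0.1755,0,0.006,0.008,0])

```text
t: 8.52
tool_pos: [0.3705, 0.2652, 0.0889]
orientation: [1.99, 1.777, -0.611]
force: [0.0, -0.3, -4.5]
opening: 0.0146
gripper_force: 60.0
```

Run:
```python
from meas import *
C=meas(); 
for w in((0,.046,.022),(0,.046,.0)): print(rel(tgt(*w),RT))
```

```text
t 8.625 grasp seat [-0.145   0.0447  0.0287] d0 seat 0.00635350538327298 0.9999435381428023 0.008517833985164203 wt [ 0.7896 -0.1795 -0.0152] F [ 0.6305 -0.5961 -4.8323] q [ 0.7955  0.3486  1.6257 -0.3644  1.6535  0.969 ]
top 300 off/ang [ 0.0021 -0.0001  0.0035 -0.0096] dir seat 0.009777774393878952 0.9997882917557497 0.018104330863703402 end-  [-0.1588 -0.1547] collar [0.0979 0.0985 0.0991] end+ 0.09912041541079673
scene 147 off/ang [0.0019 0.0007 0.012  0.0028] dir seat 0.018398893620964654 0.999813596413815 0.005852618183129098 end-  [-0.1546 -0.1496] collar [0.1165 0.1165 0.1165] end+ 0.1169331357630525
[ 0.0063  0.1449  0.0053  0.0033 -0.0085 -0.0101]
[ 0.0188  0.1447  0.0234  0.0033 -0.0085 -0.0101]
```

>>> move_arm(deltas=[0.006,0.02,0.005,0.003,-0.008,-0.01,0,0.006,0.05,0.005,0.003,-0.008,-0.01,0,0.006,0.07,0.005,0.003,-0.008,-0.01,0,0.006,0.07,0.005,0.003,-0.008,-0.01,0,0.006,0.07,0.005,0.003,-0.008,-0.01,0,0.006,0.07,0.005,0.003,-0.008,-0.01,0])

```text
t: 9.38
tool_pos: [0.4389, 0.259, 0.0804]
orientation: [1.977, 1.784, -0.628]
force: [0.5, 0.2, -4.6]
opening: 0.0147
gripper_force: 60.0
```

Run:
```python
from meas import *
C=meas(); print(robot.read_state()["dq"])
for w in((0,.046,.022),(0,.046,.0)): print(rel(tgt(*w),RT))
```

```text
t 9.475 grasp seat [-0.0764  0.0454  0.0199] d0 seat -0.0007329772862550375 0.9999970648316673 -0.0023093445711587224 wt [ 0.8215 -0.1438  0.0139] F [-0.3732  0.2772 -4.8829] q [ 0.7154  0.4698  1.4907 -0.4041  1.65    0.883 ]
top 317 off/ang [ 0.0012  0.0004 -0.0041 -0.0013] dir seat -0.004842114056984331 0.9999877448561115 -0.0010315372254873785 end-  [-0.1582 -0.1551] collar 0 end+ 0.05179615877484111
scene 124 off/ang [ 0.0008 -0.0007 -0.0043 -0.0094] dir seat -0.005051247111758584 0.9999623847136045 0.007050819845735554 end-  [-0.1556 -0.1548] collar [0.1069 0.1082 0.1096] end+ 0.11739270732515389
[-0.0025  0.0037 -0.0026 -0.0026 -0.0024 -0.0014]
[-0.0008  0.0764 -0.0022 -0.0013  0.0023  0.0018]
[ 0.0118  0.0764  0.0158 -0.0013  0.0023  0.0018]
```

>>> move_arm(deltas=[0.001,0.02,-0.003,-0.001,0.002,0.002,0,0.001,0.045,-0.003,-0.001,0.002,0.002,0,0.001,0.066,-0.003,-0.001,0.002,0.002,0,0.001,0.076,-0.003,-0.001,0.002,0.002,0,0.001,0.0765,-0.003,-0.001,0.002,0.002,0,0.001,0.0765,-0.003,-0.001,0.002,0.002,0,0.001,0.0765,-0.003,-0.001,0.002,0.002,0])

```text
t: 10.35
tool_pos: [0.5151, 0.2536, 0.0818]
orientation: [1.979, 1.783, -0.625]
force: [0.2, -0.0, -5.1]
opening: 0.0146
gripper_force: 60.0
```

Run:
```python
from meas import *
C=meas(); 
for w in((0,.048,.010),(0,.048,.0)): print(rel(tgt(*w),RT))
for i,n in enumerate("ts"):
    m=C[i][2]; a=proj(m,SM).astype(int); cv2.imwrite(f"pics/{n}3.png",cv2.resize(C[i][0][a[1]-60:a[1]+60,a[0]-75:a[0]+75,::-1],None,fx=5,fy=5,interpolation=cv2.INTER_CUBIC))
```

```text
t 10.45 grasp seat [0.0001 0.0479 0.0215] d0 seat 0.0005331413719007835 0.9999997496215629 -0.00046531396893001453 wt [ 0.7634 -0.1031 -0.007 ] F [ 0.7963  0.1604 -4.4416] q [ 0.6387  0.5919  1.3184 -0.4383  1.6645  0.7988]
top 195 off/ang [ 0.0009  0.0008 -0.0115  0.001 ] dir seat -0.010999358114631555 0.9999383703666301 -0.001506515713328123 end-  [-0.1975 -0.1842] collar 0 end+ 0.05327635244633341
scene 175 off/ang [ 0.      0.     -0.0163 -0.0062] dir seat -0.015765808854598117 0.9998592350886973 0.005740146252961485 end-  [-0.1991 -0.1904] collar [0.1104 0.1147 0.117 ] end+ 0.1194527571058984
[ 0.0067 -0.0001  0.0093 -0.0006  0.0005 -0.0003]
[ 0.0124 -0.0001  0.0175 -0.0006  0.0005 -0.0003]
```

View pics/s3.png

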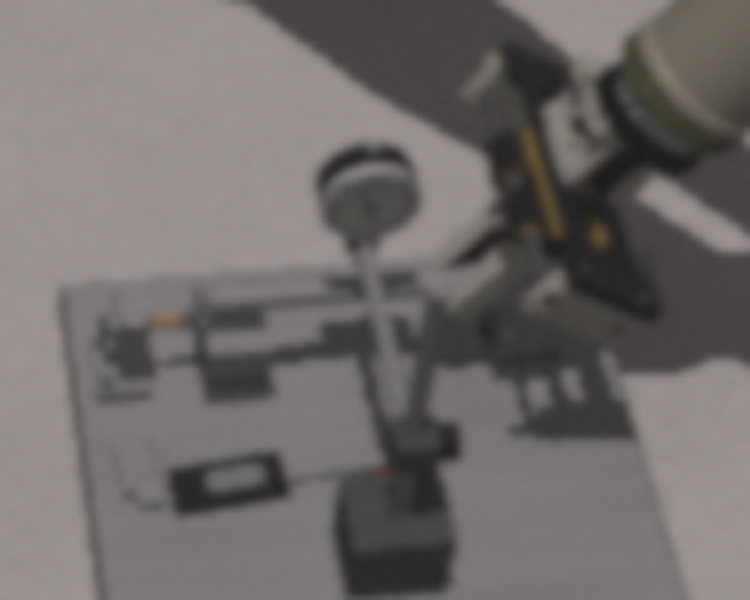

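View pics/t3.png

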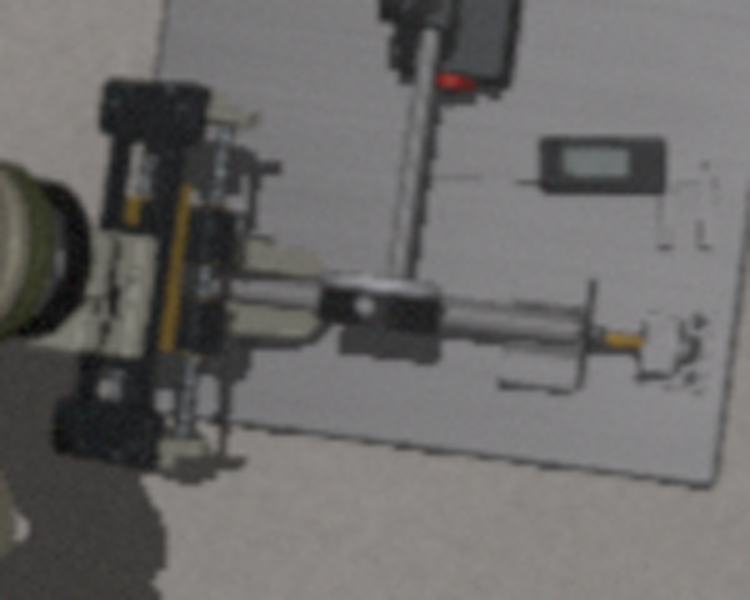

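The scene view shows the gripper beside the gauge, well clear of the dial at (368,185), with the stand and caliper untouched. In the top view the shaft passes under the dial (380,305). Its plain end lies over block a at about (580,325), short of the brass button at (620,340).

>>> move_arm(deltas=[0.003,0,0.004,0,0,0,0,0.006,0,0.008,0,0,0,0,0.0085,0,0.012,0,0,0,0,0.0095,0,0.0133,0,0,0,0,0.0095,0,0.0133,0,0,0,0,0.0095,0,0.0133,0,0,0,0])

```text
t: 11.2
tool_pos: [0.5159, 0.2536, 0.0657]
orientation: [1.98, 1.782, -0.624]
force: [-0.7, -0.3, -4.9]
opening: 0.0151
gripper_force: 60.0
```

Run:
```python
from meas import *
C=meas(); 
for w in((0,.048,.002),(0,.048,.0)): print(rel(tgt(*w),RT))
```

```text
t 11.3 grasp seat [0.0007 0.048  0.0053] d0 seat 0.0010159014661776928 0.9999994839642562 3.928421772714241e-06 wt [ 0.7731 -0.1296  0.0039] F [-0.3667  0.7258 -4.9841] q [ 0.6381  0.6124  1.3215 -0.4375  1.6425  0.8092]
top 198 off/ang [ 0.0008 -0.0003 -0.0104 -0.0105] dir seat -0.009407422278663981 0.9999008418529529 0.010478877221691753 end-  [-0.1896 -0.1826] collar 0 end+ 0.05226240068348141
scene 166 off/ang [ 0.0004 -0.0015 -0.0096 -0.0143] dir seat -0.008538119145987264 0.9998619897778649 0.014251383052107864 end-  [-0.1988 -0.1926] collar [0.1065 0.1065 0.1065] end+ 0.11888847248959616
[ 0.0019 -0.0007  0.0027 -0.0004 -0.     -0.001 ]
[ 0.0031 -0.0007  0.0044 -0.0004 -0.     -0.001 ]
```

>>> move_arm(deltas=[0.0006,0,0.0008,0,0,0,0,0.0012,0,0.0016,0,0,0,0,0.0017,0,0.0025,0,0,0,0,0.0017,0,0.0025,0,0,0,0])

```text
t: 11.8
tool_pos: [0.5158, 0.2536, 0.0634]
orientation: [1.98, 1.782, -0.625]
force: [-4.0, 1.2, 4.8]
opening: 0.0147
gripper_force: 60.0
```

>>> move_arm(deltas=[0,-0.0015,0,0,0,0,0,0,-0.0015,0,0,0,0,0,0,-0.0015,0,0,0,0,0,0,-0.0015,0,0,0,0,0], squeeze=25)

```text
t: 12.3
tool_pos: [0.5142, 0.2535, 0.0622]
orientation: [1.98, 1.783, -0.625]
force: [-0.2, -1.0, -4.5]
opening: 0.0151
gripper_force: 25.0
```

Run:
```python
from h import *
s=robot.read_state(); print(seat(s["tool_pos"]-.008*RT[:,2]),s["force"],s["wrist_torque"])
```

```text
[-0.001   0.0477  0.0017] [-0.2202 -1.0116 -4.5131] [ 0.6526 -0.1036 -0.0238]
```

>>> move_arm(deltas=[0.0005,0,0.0006,0,0,0,0,0.0009,0,0.0012,0,0,0,0,0.0009,0,0.0012,0,0,0,0,0.0009,0,0.0012,0,0,0,0])

```text
t: 12.8
tool_pos: [0.5143, 0.2536, 0.0619]
orientation: [1.98, 1.782, -0.625]
force: [-3.5, -1.1, 6.0]
opening: 0.0153
gripper_force: 25.0
```

>>> move_arm(deltas=[0,-0.001,0,0,0,0,0,0,-0.001,0,0,0,0,0,0,-0.001,0,0,0,0,0], squeeze=12)

```text
t: 13.18
tool_pos: [0.5133, 0.254, 0.0609]
orientation: [1.98, 1.783, -0.624]
force: [-2.2, 0.5, 0.2]
opening: 0.0156
gripper_force: 12.0
```

Run:
```python
from meas import *
C=meas(); s=robot.read_state(); print(s["force"],s["wrist_torque"])
```

```text
t 13.275 grasp seat [-0.0019  0.0481  0.0005] d0 seat 0.0007940308058861672 0.9999996844424089 2.5103027029460545e-05 wt [ 0.3808  0.0921 -0.2032] F [-1.8295  1.4016  0.2022] q [ 0.6407  0.6143  1.3286 -0.436   1.6354  0.8148]
top 197 off/ang [ 0.0021 -0.0003  0.0026 -0.0033] dir seat 0.0033509859067702074 0.999988711179226 0.0033687397589444563 end-  [-0.1894 -0.1825] collar 0 end+ 0.050863723705509956
scene 177 off/ang [ 0.0002 -0.0004 -0.0058 -0.0022] dir seat -0.00501488199528746 0.9999849181931796 0.0022392732645604156 end-  [-0.1848 -0.1787] collar [0.1087 0.1115 0.1142] end+ 0.11664866482022626
[-1.8295  1.4016  0.2022] [ 0.3808  0.0921 -0.2032]
```

>>> move_arm(deltas=[0.0003,-0.0005,0.0004,0,0,0,0,0.0006,-0.0005,0.0008,0,0,0,0,0.0006,-0.0005,0.0008,0,0,0,0], squeeze=6)

```text
t: 13.65
tool_pos: [0.5133, 0.254, 0.0608]
orientation: [1.98, 1.782, -0.623]
force: [-0.0, 0.8, 5.0]
opening: 0.0159
gripper_force: 6.0
```

Run:
```python
from h import *
s=robot.read_state(); print(seat(s["tool_pos"]-.008*RT[:,2]),s["force"],s["wrist_torque"])
```

```text
[-0.002   0.0481  0.0004] [-0.0171  0.8276  4.9903] [-0.1389  0.0582 -0.1063]
```

The shaft is seated in both V's, with no lateral force and its height within 0.4 mm of nominal. Now I slide it towards the stop.

>>> move_arm(deltas=[-0.0003,0,-0.0004,0,0,0,0,-0.0011,0,0.0002,0,0,0,0,-0.0019,0,0.0007,0,0,0,0,-0.0028,0,0.0013,0,0,0,0,-0.0036,0,0.0019,0,0,0,0,-0.0044,0,0.0025,0,0,0,0,-0.0052,0,0.003,0,0,0,0,-0.006,0,0.0036,0,0,0,0,-0.006,0,0.0036,0,0,0,0], squeeze=10)

```text
t: 14.78
tool_pos: [0.5126, 0.248, 0.0608]
orientation: [1.98, 1.784, -0.621]
force: [1.1, 6.1, 2.6]
opening: 0.0158
gripper_force: 10.0
```

Run:
```python
from h import *
s=robot.read_state(); print(seat(s["tool_pos"]-.008*RT[:,2]),s["force"],s["wrist_torque"])
```

```text
[-0.002   0.042   0.0004] [1.1164 6.1323 2.6339] [ 0.7226 -0.1641 -0.0373]
```

>>> move_arm(deltas=[-0.0003,0,-0.0005,0,0,0,0,-0.0003,0,-0.0005,0,0,0,0])

```text
t: 15.02
tool_pos: [0.5125, 0.2473, 0.0609]
orientation: [1.98, 1.783, -0.623]
force: [3.1, 4.7, -0.8]
opening: 0.0158
gripper_force: 10.0
```

>>> move_arm(deltas=[-0.0008,0,0.0006,0,0,0,0,-0.0016,0,0.0011,0,0,0,0,-0.0024,0,0.0017,0,0,0,0,-0.0024,0,0.0017,0,0,0,0])

```text
t: 15.52
tool_pos: [0.5125, 0.2464, 0.0612]
orientation: [1.981, 1.786, -0.618]
force: [2.5, 12.4, -0.7]
opening: 0.0158
gripper_force: 10.0
```

Run:
```python
from h import *
s=robot.read_state(); print(seat(s["tool_pos"]-.008*RT[:,2]),s["force"],s["wrist_torque"])
```

```text
[-0.002   0.0405  0.0007] [ 2.5127 12.4416 -0.6603] [ 2.0849 -0.4594  0.1226]
```

>>> move_arm(deltas=[0.0016,0,-0.0011,0,0,0,0,0.0016,0,-0.0011,0,0,0,0])

```text
t: 15.78
tool_pos: [0.5124, 0.2465, 0.0611]
orientation: [1.98, 1.783, -0.623]
force: [2.9, 6.5, 0.2]
opening: 0.0158
gripper_force: 10.0
```

Run:
```python
from h import *
o=[]
for n in("top","scene"):
    p,d,m=cam(n); a=np.round(proj(m,SM-.11*sy)).astype(int); o.append(cv2.resize(p[a[1]-20:a[1]+20,a[0]-27:a[0]+27,::-1],None,fx=14,fy=7*1.0,interpolation=cv2.INTER_CUBIC))
    for y in(-.11,-.116,-.122,-.128,-.138): print(n,y,(proj(m,SM+y*sy+[0,0,.005])-a+[27,20])*[14,7])
cv2.imwrite("pics/c4.png",np.vstack(o))
s=robot.read_state(); print(seat(s["tool_pos"]-.008*RT[:,2]),s["force"],s["wrist_torque"])
```

```text
top -0.11 [369.0583 140.6408]
top -0.116 [400.3977 142.6736]
top -0.122 [431.7359 144.7064]
top -0.128 [463.0729 146.7391]
top -0.138 [515.2986 150.1268]
scene -0.11 [375.4026 130.9774]
scene -0.116 [347.8932 132.0452]
scene -0.122 [320.3732 133.1133]
scene -0.128 [292.8426 134.1818]
scene -0.138 [246.9347 135.9637]
[-0.002   0.0406  0.0007] [2.6173 5.2408 1.1148] [ 1.0328 -0.522   0.2625]
```

View pics/c4.png

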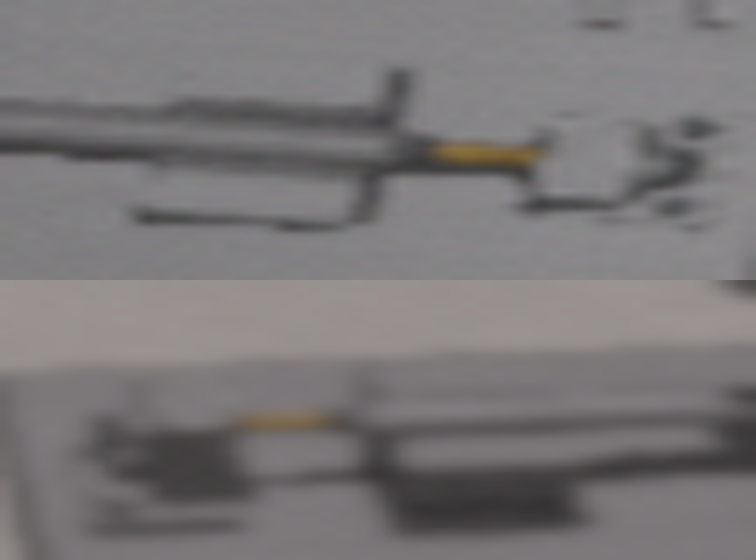

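The crops show the shaft's plain end meeting the grey button at about (400,145), just before the brass screw at (435,152). The force on the tool along y stays up with hardly any load on the V's, so the shaft is at the stop. I'll ease off the push, let go and back out along the tool axis.

>>> move_arm(deltas=[0.0003,0.0004,-0.0002,0,0,0,0,0.0003,0.0004,-0.0002,0,0,0,0,0.0003,0.0004,-0.0002,0,0,0,0.3,0.0003,0.0004,-0.0002,0,0,0,0.4,0.0003,0.0004,-0.0002,0,0,0,0.4,0.0003,0.0004,-0.0002,0,0,0,0.4], squeeze=4)

```text
t: 16.62
tool_pos: [0.5123, 0.246, 0.0609]
orientation: [1.98, 1.782, -0.625]
force: [0.6, -0.1, 0.6]
opening: 0.0373
gripper_force: 0.0
```

>>> move_arm(deltas=[0,0,-0.01,0,0,0,0.4,0,0,-0.03,0,0,0,0.4,0,0,-0.06,0,0,0,0.4,0,0,-0.1,0,0,0,0.4,0,0,-0.15,0,0,0,0.4,0,-0.05,-0.18,0,0,0,0.4,0,-0.1,-0.2,0,0,0,0.4,0,-0.15,-0.2,0,0,0,0.4,0,-0.15,-0.2,0,0,0,0.4,0,-0.15,-0.2,0,0,0,0.4])

```text
t: 17.88
tool_pos: [0.3755, 0.3768, 0.2261]
orientation: [1.98, 1.783, -0.622]
force: [0.3, 0.2, -0.7]
opening: 0.0369
gripper_force: 0.0
```

Run:
```python
from h import *
from scipy.optimize import least_squares
s=robot.read_state(); print(s["t"],s["tool_pos"],s["force"])
for n in("top","scene"):
    p,d,m=cam(n); P=cloud(d,m)[d>0]-SM; X=np.c_[P@sx,P@sy,P[:,2]]
    r=np.hypot(X[:,0],X[:,2]); sh=(r<.013)&(X[:,2]>-.002)&(X[:,1]>-.11)&(X[:,1]<.16)
    for a,b in((-.07,-.04),(.01,.06),(.07,.11)):
        k=sh&(X[:,1]>a)&(X[:,1]<b)&(abs(X[:,0])<.006); print(n,a,k.sum(),np.median(X[k],0),np.percentile(X[k,2],90) if k.any() else 0)
    k=(r>.0095)&(r<.019)&(X[:,2]>.006)&(X[:,1]>.112)&(X[:,1]<.17); print("collar",k.sum(),np.median(X[k],0),np.ptp(X[k,1]) if k.any() else 0)
    k=(r<.012)&(X[:,2]>0)&(X[:,1]>.1)&(X[:,1]<.2); print("end+",X[k,1].max())
    for l in("shaft_collar","rod_centre"): print([(np.round(o["uv"],1),round(o["confidence"],2)) for o in robot.recognise(n,l)[:1]])
    if n=="top": a=np.round(proj(m,SM)).astype(int); cv2.imwrite("pics/t5.png",cv2.resize(p[a[1]-60:a[1]+60,a[0]-75:a[0]+75,::-1],None,fx=5,fy=5,interpolation=cv2.INTER_CUBIC))
```

```text
17.875 [0.3755 0.3768 0.2261] [ 0.3486  0.1898 -0.6549]
top -0.07 53 [-0.0002 -0.055   0.0075] 0.010298274241775058
top 0.01 48 [-0.0001  0.0456  0.007 ] 0.010247642968587666
top 0.07 66 [0.     0.0906 0.0068] 0.00995080296532163
collar 55 [0.     0.1343 0.0109] 0.0404686931266901
end+ 0.1572816996067005
[(array([198., 203.]), 0.55)]
[(array([400.1, 186.7]), 0.9)]
scene -0.07 32 [ 0.0019 -0.0588  0.0064] 0.010762382121311915
scene 0.01 40 [0.0006 0.0433 0.0059] 0.009527910675044023
scene 0.07 45 [0.0018 0.0895 0.0053] 0.008811193714732083
collar 37 [0.0021 0.137  0.0111] 0.03948330467818725
end+ 0.16103560095887023
[(array([392.3, 190.7]), 0.56)]
[(array([225.4, 215.3]), 0.63)]
```

View pics/t5.png

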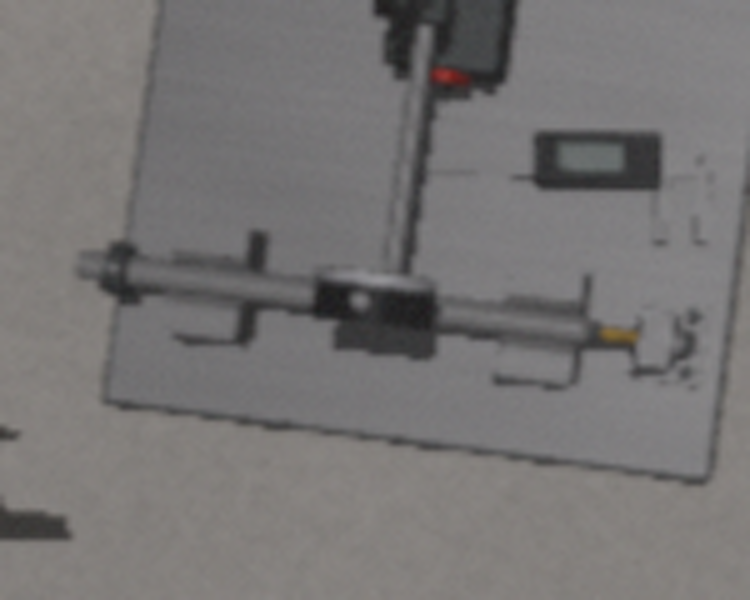

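The top view shows the shaft resting in both V-blocks under the dial. The collar is beyond block b at (122,272), the plain end is against the button at (597,332), and the caliper and stand are unmoved. The measured shaft height is the same at both blocks to within about 1 mm, and the foot position agrees with the touch at about −117 mm.

```bash
python3 -c "
from plant import robot
print(robot.close_job())"
```

```text
the job is handed in; nothing more can be done
None
```

The shaft lies level in both V-blocks under the gauge, collar beyond the far block and plain end touching the stop button; it is released, nothing else was disturbed, and the job was handed in at about 18 s.

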